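Take the bearing play out of a sampler carousel

ROBOT

A 6-joint arm with a two-finger parallel gripper is mounted at the origin on the work surface. World frame = base frame: x ahead of the robot, y to its left, z up, the work surface at z = 0. Lengths are in m, angles in degrees, forces in N, time in s.
With the tool pointing down it reaches from about 0.25 to 0.725 m from the base axis. Payload 9.7 kg.
Tool frame: the origin (TCP) lies on the centre line of the jaws, within the pads' length; the fingertips stand 22 mm ahead of it and the grasp point (between the pads) lies 3 mm ahead of it; z points along the fingers, y is the direction in which the jaws open and shut (so a half turn about z gives the same grasp; the last joint's range is limited). The gripper opens to 85 mm and grips with 20 to 120 N. Pads are 22 mm wide; open, the fingers measure 114 mm over their backs; the gripper's body (76 mm by 85 mm) begins 54 mm behind the grasp point. The pads swing forward as they close: fully open they stand 13 mm farther back than shut.
Start: joints at [65.203, 4.979, 10.078, 95.1, 0, 90], TCP at [0.231, 0.499, 0.253] pointing down, gripper open.
Joint ranges: [-179.16, 179.16], [-48.56, 103.87], [-65.8, 70.77], [-126.05, 130.52], [-82.76, 87.17], [-180, 180]. Speed limits (degrees/s): [127.2, 127.2, 147.25, 180, 180, 180].

INTERFACE

Orientations are given as [roll, pitch, yaw] about the fixed x, y, z axes, in that order (R = Rz(yaw) Ry(pitch) Rx(roll)).
In Python, from workcell import get_obs, camera, camera_params, job_done gives the robot as it stands.
- The arm moves only by the tool servo_tool, never from a script. Its argument "steps" is a list of rows, each an object of numbers: "x", "y", "z": the shift along the world's x, y, z in mm; "yaw": the turn about the world's z in degrees. A call has 1 to 12 rows; each row is the pose to reach, as a shift and turn from the pose measured when the call began; what a row does not reach only later rows make up. A row lasts 1/8 s, in which the tool goes at most 62.5 mm and 10.7 degrees, less where a joint would pass 70% of its speed; a pose out of reach is approached as far as the arm can. A call with a gripper value outside its range is refused whole. "grip" is the finger opening in mm, from 0 to 85.4, set as the call begins (left out, the last holds). The fingers move at their own pace and stop on an object; "grip_force" is the grip in N (left out, the last holds). Time passes only in rows, so rows that repeat a pose let the fingers close. It gives the time, the measured TCP pose, the force and the opening at its end, in the units of the state.
- get_obs(): the state, without advancing time (a new reading comes with each control period).
- camera(name): name is "scene" or "top" or "wrist"; returns (picture, depth): 384x512x3 uint8, red, green, blue; 384x512 float32, m along the optical axis (not along the pixel's ray), 0 where there is no reading.
- camera_params(name): a dict with "intrinsics" (3x3 intrinsics, pixels), "rvec" (rotation vector, rad) and "tvec" (3), from world to camera coordinates, as OpenCV has them; the wrist camera has in their place "hand_eye" (4x4, takes a point from camera to tool coordinates, whose origin is the TCP and whose axes are the flange's). Camera axes: x right, y down, z forward; pixel columns grow to the right and rows downward; lengths in m; the calibration is good to about 2 mm. A picture is of the moment at which its call begins: read the wrist's pose just before it. camera_params takes no time and is no camera call.
- job_done(): hands the job in, once; it reports no verdict.
The state is a dict: "time": time; "q": joint angles; "qd": joint speeds; "joint_efforts": joint torques, N m; "ee_pos": TCP position; "tcp_rot": TCP orientation; "wrist_force": force on the tool from outside, world axes, zero at the start; "torque": the same for the moment, N m; "opening": finger opening in m.
Only numpy, scipy, OpenCV 4.12 (cv2) and the standard library are available. Lean on these libraries where they do the work, as an engineer would, in place of code of your own. Each camera call takes 0.05 s, during which the arm holds its last target.

TASK

Feel the sample carousel's bearing for play: rock it by its black knob, firmly but gently, over to the left until it stops and then over to the right until it stops. Then push the blue take-up tab in until you feel it come up snug, without forcing it, and rock the knob left and right again, as firmly, to show that the play is gone. Leave the carousel upright and the other things on the bench alone.

Things in the scene. Friction and masses are not known exactly. Their poses are not given: they have to be found in the camera images.
- jig: Bearing jig screwed to the bench: aluminium plate 12 mm thick (x -170 to +120, y +-155 mm) carrying a white housing 110 x 110 mm, 85 mm high. Origin on the bench, on the carousel's upright axis. +x points from the blue take-up tab to the carousel (roughly away from the robot), +y to the LEFT, +z up.
- bearing: Dark bearing ring 48 mm across on top of the housing, with the carousel on it: a grey disc 130 mm across, 98 to 116 mm above the bench, with amber vials up to 131 mm high 52 mm from its axis, a post with a black knob in its middle, and a tail hidden in the housing. It does not spin, only rocks left and right about a line along jig x, 90 mm above the bench. Origin: centre of the ring's underside.
- knob (a point): Centre of the black knob: an upright cylinder 28 mm in diameter, 30 mm high, on a 14 mm steel post, 186 mm above the bench when upright. It is free all round; nothing else on the jig stands above 131 mm.
- carousel (a joint): Lean of the carousel in its bearing, rad: 0 upright, + to the left (jig +y). Worn, it leans freely (about 0.5 N at the knob) by an unknown 0.06 to 0.15 rad to each side, then meets a stop inside; 0.1 rad moves the knob 10 mm. It stays where it is left. Play counts as gone when it leans less than 0.02 rad under a firm push.
- post (a joint): Bend of the post in its rubber mount at the disc's top (70 mm below the knob's centre), rad, + to the left; springs back to 0. It shows the side push: 6 N m/rad, so 0.03 rad is 2.6 N and 0.06 rad 5 N at the knob's centre (1.2 N per mm). A firm push is more than 0.03 rad, kept for half a second; above 0.12 rad (10 N) the mount tears.
- tab (a point): Centre line of the push face (towards the robot) of the blue take-up tab, 80 mm above the bench. The tab is an upright plate 12 mm thick along jig x, 44 mm wide, standing 20 to 100 mm above the bench; its push face is 141 mm before the carousel's axis when fully out.
- takeup (a joint): How far the take-up slide is pushed in, m, along jig +x: 0 fully out, at most 0.045. Slides with about 6 N of steady friction, stays where left. Some 12 to 26 mm further in than at the start (unknown: hidden wear) its fork closes on the carousel's tail from both sides and the push rises, about 3 N per mm. Snug is 4 to 8 N above the sliding force; less may leave play, 14 N or more above it (20 N in all) damages the bearing.
- guide: Two steel guide bars, 60 mm long, 30 mm apart inside, 24 mm high above the bench, in front of the housing; they carry the take-up slide, whose rod at 45 mm height ends in a tapered fork hidden in the housing. Origin midway between the bars, on the jig plate, 85 mm before the carousel's axis.
- spare_bearing: Steel ring 42 mm across, 12 mm high, lying on the jig plate left of the housing; leave alone. Origin: centre of underside.
- hex_key: Dark L-shaped key, 80 x 26 mm, 8 mm thick, lying on the jig plate right of the housing; leave alone. Origin on its long leg.
- solvent_bottle: Clear bottle, 86 mm across, 190 mm high, on the left; leave alone. Origin: centre of underside.
- amber_jar: Amber jar, 60 mm across, 75 mm high, on the left; leave alone. Origin: centre of underside.
- vial_rack: Blue vial rack 120 x 90 x 30 mm, on the right; leave alone. Origin: centre of underside.
- screwdriver: Screwdriver 170 mm long, lying on the right; leave alone. Origin at its middle.

How it is judged (in metres and radians):
On the way, in this order (a step that is already met when the one before it is completed fails the run):
1. carousel rocked over to the left and pressed firmly against its stop (value of joint carousel above 0.04 rad and value of joint post above 0.025 rad), for 0.2 s.
2. carousel rocked over to the right and pressed firmly against its stop (value of joint carousel below -0.04 rad and value of joint post below -0.025 rad), for 0.2 s.
3. with the take-up pushed in, the knob is pressed firmly to the left and the carousel no longer leans (value of joint carousel between -0.02 and 0.02 rad and value of joint post above 0.025 rad), for 0.3 s.
4. the knob is pressed firmly to the right and the carousel no longer leans (value of joint carousel between -0.02 and 0.02 rad and value of joint post below -0.025 rad), for 0.3 s.
At the end, for the whole second after the job is handed in: The carousel stands upright within 0.02 rad with no play left, the post is unbent (within 0.02 rad) and released, and the take-up slide is at rest and released (value of joint carousel between -0.02 and 0.02 rad and value of joint post between -0.02 and 0.02 rad and velocity of joint takeup between -0.005 and 0.005 m/s); the robot touches nothing.
It fails at once if the knob is pushed too hard and its rubber mount is bent beyond 0.12 rad (10 N) (value of joint post above 0.12 rad or value of joint post below -0.12 rad).
It fails at once if the take-up is forced: more than 28 N between its fork and the carousel's tail (contact force between guide and bearing above 28 N).
It fails at once if another thing on the bench is moved by more than 30 mm (distance of any of spare_bearing, hex_key, solvent_bottle, amber_jar, vial_rack, screwdriver from where it was at the start of the episode above 0.03 m).
It also fails if it takes over 72 s, if anything falls off the work surface, if the arm or the gripper's body presses on something with over 40 N, if the wrist force passes 120 N, or if a joint passes its speed limit or range.

## Working session

There is one attempt and no reset: what is moved stays moved. The work goes in short steps, Python scripts to look and compute and a tool call to move; the robot and the scene stay as the last step left them, time stands still between calls to the robot, and variables do not carry over. Pictures are saved under pics/ and viewed, and the job is handed in when it is done.

Besides the shell and the picture viewer there is one more tool, called after "Emit:" as name([rows], argument=value, ...), one row to a line, values as JSON. servo_tool: Moves the arm, as the interface text tells. Its arguments: {"type":"object","properties":{"steps":{"type":"array"},"grip":{"type":"number"},"grip_force":{"type":"number"}},"required":["steps"]}

```bash
mkdir -p pics; ls
cat > h.py <<'E'
import numpy as np, cv2
from workcell import get_obs, camera, camera_params, job_done
def snap(n,f):
    p,d=camera(n); cv2.imwrite('pics/%s.png'%f,p[:,:,::-1]); np.savez('pics/%s.npz'%f,p=p,d=d); return p,d
def ext(n):
    c=camera_params(n); R,_=cv2.Rodrigues(np.array(c['rvec'],float)); return np.array(c['intrinsics'],float),R,np.array(c['tvec'],float).ravel()
def cloud(n,d):
    K,R,t=ext(n); v,u=np.mgrid[:d.shape[0],:d.shape[1]]
    P=np.stack([(u-K[0,2])/K[0,0]*d,(v-K[1,2])/K[1,1]*d,d],-1)
    return (P-t)@R   # R^T(P-t)
E
python3 - <<'E'
from h import *
o=get_obs(); print({k:np.round(v,3).tolist() for k,v in o.items()})
for n in('scene','top'): snap(n,n+'0'); K,R,t=ext(n); print(n,K.tolist(),(-R.T@t).round(3),R.round(2).tolist())
print(get_obs()['time'])
E
```

```text
pics
{'time': 0.0, 'q': [65.201, 5.012, 10.034, 95.099, 0.001, 90.001], 'qd': [-0.042, -0.029, 0.034, 0.042, 0.121, -0.102], 'joint_efforts': [0.003, -52.039, 46.48, 0.016, 0.0, -0.0], 'ee_pos': [0.231, 0.499, 0.253], 'tcp_rot': [-179.923, -0.001, 155.2], 'wrist_force': [0.76, 1.159, 0.167], 'torque': [-0.023, -0.016, -0.032], 'opening': 0.085}
scene [[384.614481492805, 0.0, 260.34289917942397], [0.0, 384.614481492805, 180.04860904491426], [0.0, 0.0, 1.0]] [ 1.085 -0.349  0.924] [[0.57, 0.82, -0.01], [0.63, -0.44, -0.64], [-0.53, 0.36, -0.77]]
top [[404.4765820328579, 0.0, 259.08400460378084], [0.0, 404.4765820328579, 195.79965848997514], [0.0, 0.0, 1.0]] [ 0.337 -0.008  1.185] [[0.01, -1.0, -0.01], [-0.98, -0.01, -0.18], [0.18, 0.01, -0.98]]
0.1
```

View pics/scene0.png

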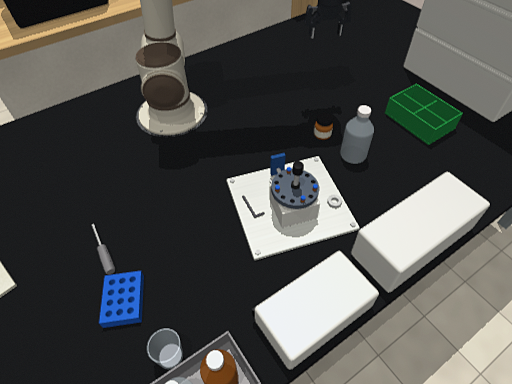

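View pics/top0.png

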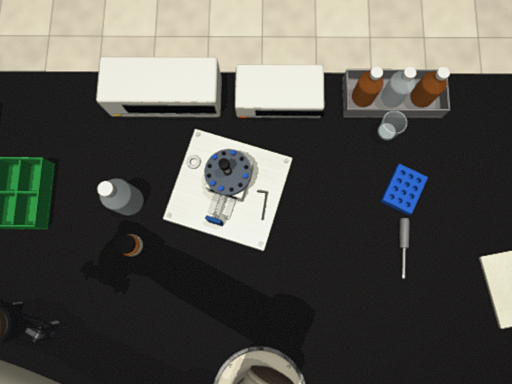

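The scene view shows the white jig with its carousel and black knob near (297,170) and the blue tab at (278,162). In the top view the knob is near (225,167), the tab near (215,220), and the plate corners lie around (197,130), (292,157), (263,249) and (165,219). Next I'll measure the jig frame.

```bash
cat >> h.py <<'E'
def ray(n,uv,z):
    K,R,t=ext(n); C=-R.T@t
    d=R.T@np.linalg.solve(K,np.array([uv[0],uv[1],1.])); return C+d*(z-C[2])/d[2]
E
python3 - <<'E'
from h import *
S=np.load('pics/top0.npz'); p,d=S['p'],S['d']
hsv=cv2.cvtColor(p,cv2.COLOR_RGB2HSV)
P=cloud('top',d)
# plate
m=((hsv[...,2]>150)&(hsv[...,1]<60)).astype(np.uint8); m[:125]=0; m[255:]=0; m[:,:155]=0;m[:,300:]=0
cs,_=cv2.findContours(m,cv2.RETR_EXTERNAL,cv2.CHAIN_APPROX_NONE); c=max(cs,key=cv2.contourArea)
ap=cv2.approxPolyDP(cv2.convexHull(c),8,True)[:,0]; print('poly',ap.tolist())
pl=np.array([ray('top',q,0.012)[:2] for q in c[:,0].astype(float)])
r=cv2.minAreaRect(pl.astype(np.float32)*1000); print('rect',r); print(cv2.boxPoints(r).round(1).tolist())
# depth checks
Z=P[...,2]
kn=(Z>0.17)&(Z<0.22); kn[:120]=0;kn[260:]=0;kn[:,:180]=0;kn[:,300:]=0
print('knob pts',kn.sum(),np.median(P[kn],0) if kn.any() else 0, P[kn].min(0),P[kn].max(0))
top=kn&(Z>0.196); print('top',top.sum(),P[top].mean(0),P[top].min(0),P[top].max(0))
b=(hsv[...,0]>95)&(hsv[...,0]<130)&(hsv[...,1]>120)&(hsv[...,2]>50); b[:205]=0;b[235:]=0;b[:,:190]=0;b[:,240:]=0
t=b&(Z>0.09)
print('tab',b.sum(),t.sum(),P[t].mean(0),P[t].min(0),P[t].max(0))
print(cv2.minAreaRect(P[t][:,:2].astype(np.float32)*1000))
S=np.load('pics/scene0.npz'); p,d=S['p'],S['d']; P=cloud('scene',d); Z=P[...,2]
kn=(Z>0.17)&(Z<0.22); kn[:155]=0;kn[200:]=0;kn[:,:280]=0;kn[:,315:]=0
print('scene knob',kn.sum(),P[kn].mean(0),P[kn].min(0),P[kn].max(0)); top=kn&(Z>0.198); print(top.sum(),P[top].mean(0))
di=(Z>0.112)&(Z<0.12);di[:155]=0;di[220:]=0;di[:,:260]=0;di[:,330:]=0
print('disc',cv2.minEnclosingCircle(P[di][:,:2].astype(np.float32)*1000))
E
```

```text
poly [[195, 129], [291, 158], [262, 250], [163, 218]]
rect ((579.0023193359375, 98.76303100585938), (310.2176513671875, 290.1002197265625), 73.24701690673828)
[[395.3999938964844, -8.0], [673.2000122070312, -91.5999984741211], [762.5999755859375, 205.5], [484.79998779296875, 289.1000061035156]]
knob pts 118 [0.60176883 0.09293008 0.20062692] [0.59123103 0.07981981 0.17318556] [0.61611168 0.10603285 0.20536541]
top 92 [0.6040792  0.09366631 0.20114791] [0.59250113 0.08030265 0.19608761] [0.61611168 0.10603285 0.20536541]
tab 73 56 [0.47281948 0.12800342 0.09935595] [0.46388121 0.10948993 0.09070825] [0.48197345 0.14822614 0.10457155]
((473.3204650878906, 129.010498046875), (41.71438980102539, 9.123050689697266), 73.98348999023438)
scene knob 143 [0.60704635 0.08934187 0.19294996] [0.58989496 0.07902713 0.17084925] [0.6174039  0.10689008 0.20348153]
67 [0.60385641 0.09250408 0.20075202]
disc ((602.5223388671875, 89.95954895019531), 65.33618927001953)
```

The measurements agree:
- **Jig axis:** about (603, 92) mm.
- **Jig yaw:** about -16.75°, so jig x = (0.958, -0.288) and jig y = (0.288, 0.958).
- **Knob top:** 201 mm high.
- **Tab centre:** 135 mm before the axis, as expected for fully out.

I'll straddle the knob with the jaws along jig y, so the tool yaw goes from 155.2° to 163.2°.

Emit:
servo_tool([
  {"z":30},
  {"x":40,"y":-40,"z":50},
  {"x":80,"y":-85,"z":50,"yaw":2},
  {"x":120,"y":-130,"z":50,"yaw":4},
  {"x":160,"y":-175,"z":50,"yaw":6},
  {"x":200,"y":-220,"z":50,"yaw":8},
  {"x":240,"y":-265,"z":50,"yaw":8},
  {"x":285,"y":-310,"z":50,"yaw":8},
  {"x":330,"y":-355,"z":50,"yaw":8},
  {"x":360,"y":-395,"z":50,"yaw":8},
  {"x":372,"y":-407,"z":50,"yaw":8},
  {"x":372,"y":-407,"z":50,"yaw":8},
], grip=50)

```text
schema error: expected keys x, y, z, yaw
```

Run:
```python
from h import *
o=get_obs(); print({k:np.round(v,4).tolist() for k,v in o.items()})
p,d=snap('wrist','w1'); print(camera_params('wrist'))
snap('top','top1'); snap('scene','scene1')
```

```text
{'time': 0.1, 'q': [65.2025, 5.0094, 10.0404, 95.0993, 0.0007, 90.0013], 'qd': [-0.0041, 0.0939, 0.2521, -0.0271, 0.0005, 0.1316], 'joint_efforts': [-0.0002, -52.1561, 46.5654, 0.016, -0.0, -0.0], 'ee_pos': [0.2306, 0.4991, 0.2527], 'tcp_rot': [-179.9317, -0.0007, 155.2013], 'wrist_force': [0.5875, -0.1013, -0.2058], 'torque': [-0.0045, 0.0278, 0.022], 'opening': 0.0855}
{'intrinsics': array([[274.94071346,   0.        , 261.61189148],
       [  0.        , 274.94071346, 192.97025391],
       [  0.        ,   0.        ,   1.        ]]), 'hand_eye': array([[-1.42664298e-04, -9.60394660e-01, -2.78643278e-01,
         7.05734412e-02],
       [ 9.99999963e-01, -2.01863582e-04,  1.83763319e-04,
        -1.62457753e-03],
       [-2.32733241e-04, -2.78643241e-01,  9.60394653e-01,
        -1.19819074e-01],
       [ 0.00000000e+00,  0.00000000e+00,  0.00000000e+00,
         1.00000000e+00]])}
```

View pics/w1.png

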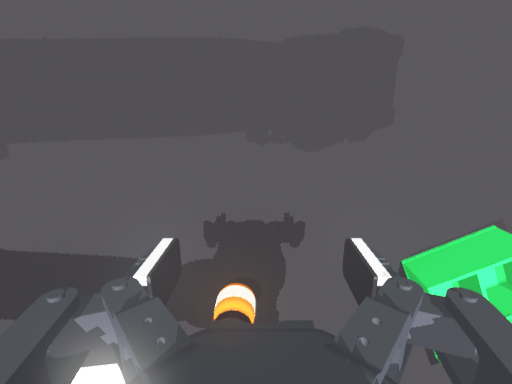

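View pics/scene1.png

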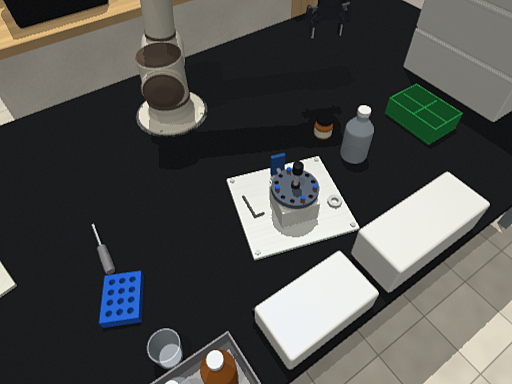

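The move was refused because every row needs all four keys. The pictures therefore show the start pose again, with the jar below the gripper at (235,305) and the jig unmoved. I'll send it again with complete rows.

Emit:
servo_tool([
  {"x":0,"y":0,"z":30,"yaw":0},
  {"x":40,"y":-40,"z":50,"yaw":0},
  {"x":80,"y":-85,"z":50,"yaw":2},
  {"x":120,"y":-130,"z":50,"yaw":4},
  {"x":160,"y":-175,"z":50,"yaw":6},
  {"x":200,"y":-220,"z":50,"yaw":8},
  {"x":240,"y":-265,"z":50,"yaw":8},
  {"x":285,"y":-310,"z":50,"yaw":8},
  {"x":330,"y":-355,"z":50,"yaw":8},
  {"x":360,"y":-395,"z":50,"yaw":8},
  {"x":372,"y":-407,"z":50,"yaw":8},
  {"x":372,"y":-407,"z":50,"yaw":8},
], grip=50)

```text
time: 1.75
ee_pos: [0.6029, 0.0918, 0.3024]
tcp_rot: [-179.9, -0.1, 163.1]
wrist_force: [-1.2, 0.3, 0.6]
opening: 0.05
```

Run:
```python
from h import *
o=get_obs(); print({k:np.round(v,4).tolist() for k,v in o.items()})
p,d=snap('wrist','w2'); snap('scene','scene2')
```

```text
{'time': 1.75, 'q': [8.6689, 15.2912, 27.4345, 102.2194, -0.021, 25.5465], 'qd': [2.1105, -1.8293, -1.0771, 0.1872, 0.3037, 0.6887], 'joint_efforts': [-2.2229, -60.7165, 45.743, -0.1653, -0.1456, -0.2161], 'ee_pos': [0.6029, 0.0918, 0.3024], 'tcp_rot': [-179.9482, -0.0597, 163.1223], 'wrist_force': [-1.2159, 0.296, 0.6173], 'torque': [-0.0421, -0.0202, 0.032], 'opening': 0.05}
```

View pics/w2.png

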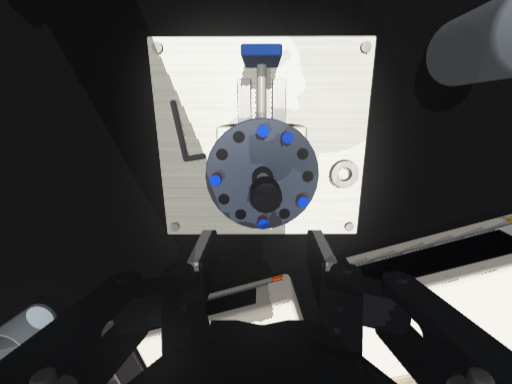

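View pics/scene2.png

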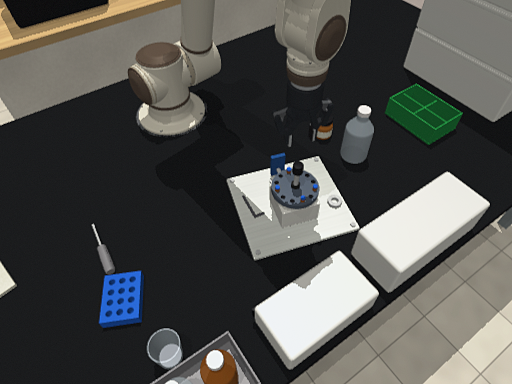

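The wrist view is square to the jig: knob at (265,193), disc centre near (262,173), fingers symmetric about column 262, and the camera's x axis along jig +y. Next I'll check the knob and disc positions from this view's depth.

```bash
cat >> h.py <<'E'
from scipy.spatial.transform import Rotation as Ro
EX=np.array([.9576,-.2882,0]); EY=np.array([.2882,.9576,0]); O=np.array([.6029,.0916,0])
def wcloud(d,pos,rpy):
    c=camera_params('wrist'); K=np.array(c['intrinsics']); H=np.array(c['hand_eye'])
    v,u=np.mgrid[:d.shape[0],:d.shape[1]]
    P=np.stack([(u-K[0,2])/K[0,0]*d,(v-K[1,2])/K[1,1]*d,d],-1)
    P=P@H[:3,:3].T+H[:3,3]; return P@Ro.from_euler('xyz',rpy,degrees=True).as_matrix().T+np.array(pos)
def jig(P): P=P-O; return np.stack([P@EX,P@EY,P[...,2]],-1)
E
python3 - <<'E'
from h import *
S=np.load('pics/w2.npz'); d=S['d']; 
P=jig(wcloud(d,[.6029,.0918,.3024],[-179.9482,-.0597,163.1223]))
Z=P[...,2]; r=np.hypot(P[...,0],P[...,1])
for a,b,R in((.19,.21,.04),(.110,.120,.09)):
    m=(Z>a)&(Z<b)&(r<R)&(d>0); print(m.sum(),P[m].mean(0).round(4),P[m].min(0).round(4),P[m].max(0).round(4),cv2.minEnclosingCircle((P[m][:,:2]*1000).astype(np.float32)))
m=(Z>.008)&(Z<.016)&(abs(P[...,0])<.2); print(P[m].min(0),P[m].max(0))
m=(Z>.09)&(Z<.106)&(P[...,0]<-.1)&(P[...,0]>-.16); print('tab',m.sum(),P[m].mean(0),P[m].min(0),P[m].max(0))
o=get_obs(); print(o['ee_pos'],o['tcp_rot'])
E
```

```text
831 [-0.0035  0.0016  0.1993] [-0.0158 -0.0116  0.19  ] [0.0113 0.0152 0.202 ] ((-1.9937111139297485, 1.731712818145752), 14.167799949645996)
8022 [-0.008  -0.0024  0.1152] [-0.0661 -0.0661  0.1105] [0.0614 0.0625 0.12  ] ((-2.158798933029175, -1.6158088445663452), 64.82587432861328)
[-0.18954525 -0.15710125  0.00800656] [0.19872196 0.39766175 0.016     ]
tab 1199 [-0.13383269  0.12939997  0.09836031] [-0.15987464 -0.02337903  0.09001034] [-0.10840232  0.27113816  0.10594011]
[0.6020661  0.09322197 0.3031307 ] [-1.79980491e+02 -1.22800398e-02  1.63248356e+02]
```

The knob's top sits about 3 mm left of the disc centre, so the carousel already leans slightly left. I'll descend to straddle it with 11 mm clearance each side.

Emit:
servo_tool([
  {"x":0,"y":0,"z":-15,"yaw":0},
  {"x":0,"y":0,"z":-40,"yaw":0},
  {"x":0,"y":0,"z":-65,"yaw":0},
  {"x":0,"y":0,"z":-90,"yaw":0},
  {"x":0,"y":0,"z":-102,"yaw":0},
  {"x":0,"y":0,"z":-106,"yaw":0},
  {"x":0,"y":0,"z":-106,"yaw":0},
  {"x":0,"y":0,"z":-106,"yaw":0},
])

```text
time: 2.85
ee_pos: [0.6023, 0.0934, 0.1981]
tcp_rot: [180.0, 0.1, 163.3]
wrist_force: [-0.5, -1.0, 0.6]
opening: 0.0496
```

Run:
```python
from h import *
p,d=snap('wrist','w3'); snap('scene','scene3')
a=cv2.imread('pics/scene3.png')[110:240,230:370]; cv2.imwrite('pics/scene3c.png',cv2.resize(a,None,fx=4,fy=4,interpolation=cv2.INTER_CUBIC))
o=get_obs(); print(o['time'],jig(o['ee_pos']),o['tcp_rot'],o['wrist_force'])
```

```text
2.95 [-0.0010444   0.0014033   0.19782755] [1.79997505e+02 3.59255402e-02 1.63243302e+02] [-0.13523481 -0.43947089  0.46158933]
```

View pics/w3.png

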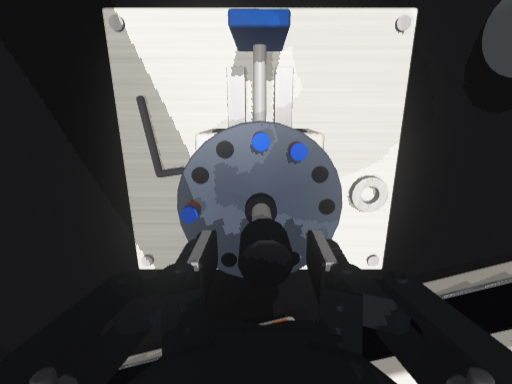

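View pics/scene3c.png

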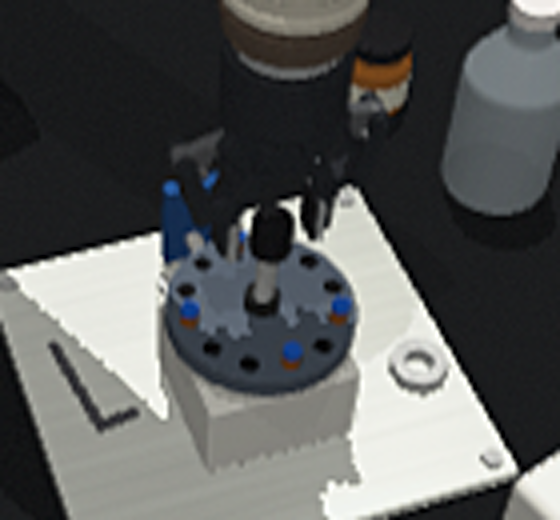

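The knob is at (265,250), between the fingers. Now I'll rock it left along jig +y, slowly: first close the gap, then take small steps.

Emit:
servo_tool([
  {"x":1,"y":3,"z":0,"yaw":0},
  {"x":2,"y":6,"z":0,"yaw":0},
  {"x":2.5,"y":8,"z":0,"yaw":0},
  {"x":2.9,"y":9.6,"z":0,"yaw":0},
  {"x":3.5,"y":11.5,"z":0,"yaw":0},
  {"x":3.8,"y":12.5,"z":0,"yaw":0},
  {"x":3.8,"y":12.5,"z":0,"yaw":0},
])

```text
time: 3.82
ee_pos: [0.6061, 0.1058, 0.1979]
tcp_rot: [180.0, 0.0, 163.2]
wrist_force: [-0.3, 0.1, -0.0]
opening: 0.0497
```

```bash
cat >> h.py <<'E'
def look(tag,show=True):
    # knob position in jig frame from top camera depth, plus force in jig axes averaged
    F=[jig(np.array(get_obs()['wrist_force'])+O)]
    p,d=snap('top',tag+'_t'); F.append(jig(np.array(get_obs()['wrist_force'])+O))
    p,d2=snap('scene',tag+'_s'); o=get_obs(); F.append(jig(np.array(o['wrist_force'])+O))
    print('t',o['time'],'tcp',(jig(np.array(o['ee_pos']))*1000).round(1),'F',np.round(F,1).tolist(),'mean',np.mean(F,0).round(2))
    P=jig(cloud('scene',d2)); Z=P[...,2]
    m=(abs(P[...,0]-.015)<.03)&(abs(P[...,1])<.05); g=cv2.cvtColor(p,cv2.COLOR_RGB2HSV)
    for a,b in((.135,.16),(.175,.195)):
        k=m&(Z>a)&(Z<b)&(P[...,0]>0); k=k&(p.max(2)<400)
        if k.any(): print(' z',a,b,k.sum(),(np.median(P[k],0)*1000).round(1),'yrange',(np.percentile(P[k][:,1],[2,98])*1000).round(1))
    a=cv2.imread('pics/%s_s.png'%tag)[120:230,240:350]; cv2.imwrite('pics/%s_c.png'%tag,cv2.resize(a,None,fx=5,fy=5,interpolation=cv2.INTER_CUBIC))
E
python3 -c "
from h import *
look('a1')"
```

```text
t 3.925 tcp [ -1.   14.4 197.8] F [[-0.3, -0.0, -0.0], [-0.0, -0.3, -1.1], [-0.1, -0.6, 0.2]] mean [-0.14 -0.3  -0.3 ]
 z 0.135 0.16 31 [  4.9  -0.8 148.2] yrange [-6.2  5.4]
 z 0.175 0.195 80 [  9.8  -0.9 187.6] yrange [-22.4  48.8]
```

View pics/a1_c.png

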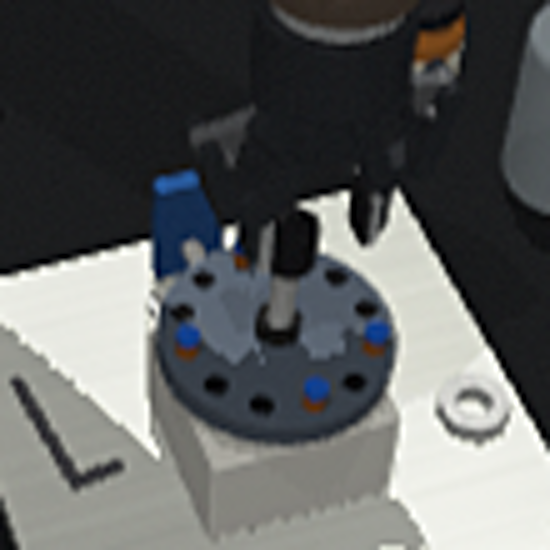

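The right finger is just at the knob. I'll continue left in 3 mm increments, watching the force.

Emit:
servo_tool([
  {"x":0.3,"y":1,"z":0,"yaw":0},
  {"x":0.6,"y":2,"z":0,"yaw":0},
  {"x":0.9,"y":3,"z":0,"yaw":0},
  {"x":0.9,"y":3,"z":0,"yaw":0},
])

```text
time: 4.42
ee_pos: [0.607, 0.1088, 0.1978]
tcp_rot: [180.0, 0.0, 163.2]
wrist_force: [0.4, -0.7, -0.1]
opening: 0.0501
```

Emit:
servo_tool([
  {"x":0.2,"y":0.5,"z":0,"yaw":0},
  {"x":0.3,"y":1,"z":0,"yaw":0},
  {"x":0.4,"y":1.5,"z":0,"yaw":0},
  {"x":0.6,"y":2,"z":0,"yaw":0},
])

```text
time: 4.92
ee_pos: [0.6076, 0.1108, 0.1979]
tcp_rot: [-180.0, 0.0, 163.2]
wrist_force: [-0.2, -0.9, 0.3]
opening: 0.0498
```

```bash
python3 -c "
from h import *
look('a2')"
```

```text
t 5.025 tcp [ -1.   19.7 197.8] F [[0.0, -1.0, 0.3], [0.9, -1.7, 1.8], [-0.6, -0.5, 1.5]] mean [ 0.11 -1.07  1.21]
 z 0.135 0.16 36 [  4.4   0.5 146.5] yrange [-49.6   8.3]
 z 0.175 0.195 82 [  9.6   3.5 187.6] yrange [-19.7  47.6]
```

View pics/a2_c.png

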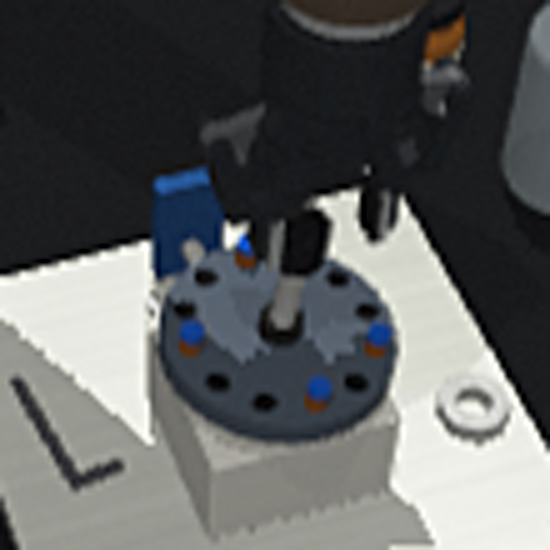

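The knob is leaning left freely, at about 1 N. Continuing in 2 mm steps.

Emit:
servo_tool([
  {"x":0.3,"y":1,"z":0,"yaw":0},
  {"x":0.6,"y":2,"z":0,"yaw":0},
  {"x":0.6,"y":2,"z":0,"yaw":0},
])

```text
time: 5.4
ee_pos: [0.6082, 0.1126, 0.198]
tcp_rot: [-180.0, 0.0, 163.2]
wrist_force: [-0.9, -3.7, 1.1]
opening: 0.0497
```

```bash
python3 -c "
from h import *
look('a3')"
```

```text
t 5.5 tcp [ -1.   21.7 198. ] F [[0.2, -3.8, 1.1], [0.3, -2.5, 2.4], [0.1, -3.6, 2.8]] mean [ 0.18 -3.31  2.1 ]
 z 0.135 0.16 32 [  3.9   1.1 146.6] yrange [-49.3  10.1]
 z 0.175 0.195 77 [  9.5   5.8 187.5] yrange [-16.1  49.5]
```

The stop is reached, with about 3.3 N and rising. I'll press 1.5 mm further and hold for over half a second.

Emit:
servo_tool([
  {"x":0.2,"y":0.8,"z":0,"yaw":0},
  {"x":0.4,"y":1.4,"z":0,"yaw":0},
  {"x":0.4,"y":1.4,"z":0,"yaw":0},
  {"x":0.4,"y":1.4,"z":0,"yaw":0},
  {"x":0.4,"y":1.4,"z":0,"yaw":0},
  {"x":0.4,"y":1.4,"z":0,"yaw":0},
])

```text
time: 6.25
ee_pos: [0.6086, 0.114, 0.198]
tcp_rot: [-180.0, 0.1, 163.2]
wrist_force: [-1.2, -4.5, 4.3]
opening: 0.0503
```

```bash
python3 -c "
from h import *
look('a4')"
```

```text
t 6.35 tcp [ -1.   23.1 198. ] F [[0.1, -4.7, 4.3], [-0.5, -5.7, 4.1], [-0.3, -4.9, 3.3]] mean [-0.23 -5.09  3.91]
 z 0.135 0.16 37 [  4.3   1.6 147.4] yrange [-49.2  10.9]
 z 0.175 0.195 72 [ 10.2   5.4 187.6] yrange [-14.   48.8]
```

View pics/a4_c.png

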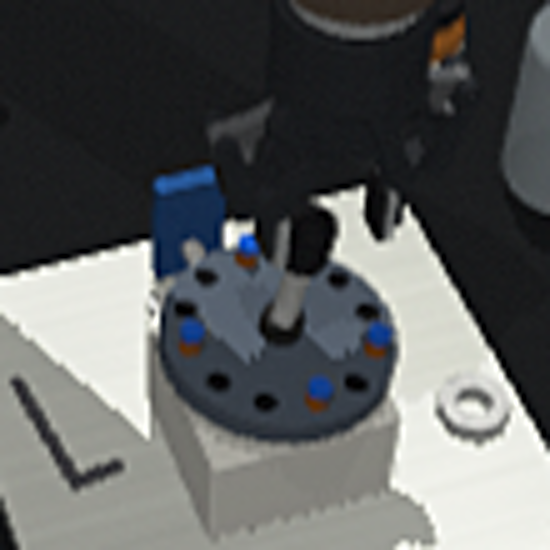

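Pressed left at about 5 N (post bend roughly 0.05 rad) and held. The post visibly leans left in the crop. Now over to the right.

Emit:
servo_tool([
  {"x":-1.0,"y":-3.5,"z":0,"yaw":0},
  {"x":-2.5,"y":-8.5,"z":0,"yaw":0},
  {"x":-4.5,"y":-14.5,"z":0,"yaw":0},
  {"x":-6,"y":-20,"z":0,"yaw":0},
  {"x":-7,"y":-23,"z":0,"yaw":0},
  {"x":-7.7,"y":-25.5,"z":0,"yaw":0},
  {"x":-8.4,"y":-28,"z":0,"yaw":0},
  {"x":-9.2,"y":-30.5,"z":0,"yaw":0},
  {"x":-10,"y":-33,"z":0,"yaw":0},
  {"x":-10.7,"y":-35.5,"z":0,"yaw":0},
  {"x":-10.7,"y":-35.5,"z":0,"yaw":0},
])

```text
time: 7.72
ee_pos: [0.5978, 0.0783, 0.198]
tcp_rot: [-180.0, 0.0, 163.2]
wrist_force: [-0.2, 1.2, 0.4]
opening: 0.05
```

```bash
python3 -c "
from h import *
look('b1')"
```

```text
t 7.825 tcp [ -1.  -14.1 198. ] F [[-0.6, 1.1, 0.4], [0.3, -1.0, -0.8], [-0.6, -0.6, 0.2]] mean [-0.3  -0.17 -0.04]
 z 0.135 0.16 31 [  4.4  -5.8 146.5] yrange [-10.    1.8]
 z 0.175 0.195 78 [  9.3  -7.8 186.5] yrange [-48.   18.8]
```

View pics/b1_c.png

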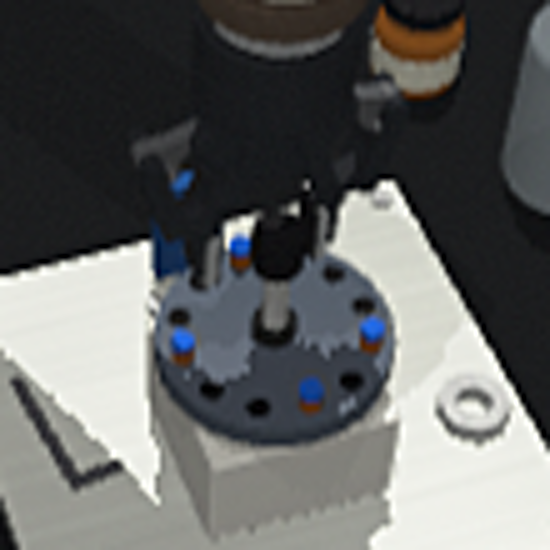

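The left finger is now moving the knob right, with no stop yet.

Emit:
servo_tool([
  {"x":-0.3,"y":-1,"z":0,"yaw":0},
  {"x":-0.6,"y":-2,"z":0,"yaw":0},
  {"x":-0.9,"y":-3,"z":0,"yaw":0},
  {"x":-0.9,"y":-3,"z":0,"yaw":0},
])

```text
time: 8.32
ee_pos: [0.597, 0.0753, 0.198]
tcp_rot: [-180.0, 0.0, 163.2]
wrist_force: [-0.6, -0.2, -0.0]
opening: 0.0501
```

Emit:
servo_tool([
  {"x":-0.3,"y":-1,"z":0,"yaw":0},
  {"x":-0.6,"y":-2,"z":0,"yaw":0},
  {"x":-0.6,"y":-2,"z":0,"yaw":0},
])

```text
time: 8.7
ee_pos: [0.5964, 0.0733, 0.198]
tcp_rot: [-180.0, 0.1, 163.2]
wrist_force: [0.3, 1.0, -0.1]
opening: 0.05
```

```bash
python3 -c "
from h import *
look('b2')"
```

```text
t 8.8 tcp [ -1.  -19.4 198. ] F [[0.0, 1.0, -0.1], [0.7, -0.2, 0.2], [-0.3, 0.9, 0.1]] mean [0.15 0.57 0.09]
 z 0.135 0.16 35 [  4.6  -7.1 146.2] yrange [-13.1  43.4]
 z 0.175 0.195 71 [  9.6  -8.3 187.5] yrange [-47.9  14.8]
```

Emit:
servo_tool([
  {"x":-0.3,"y":-1,"z":0,"yaw":0},
  {"x":-0.6,"y":-2,"z":0,"yaw":0},
  {"x":-0.6,"y":-2,"z":0,"yaw":0},
])

```text
time: 9.18
ee_pos: [0.5958, 0.0715, 0.1981]
tcp_rot: [180.0, 0.1, 163.2]
wrist_force: [0.9, 1.6, 0.5]
opening: 0.05
```

```bash
python3 -c "
from h import *
look('b3')"
```

```text
t 9.275 tcp [ -1.  -21.3 198.1] F [[0.4, 1.7, 0.5], [-1.0, 2.1, 0.6], [0.1, 2.3, 1.3]] mean [-0.18  2.03  0.83]
 z 0.135 0.16 39 [  5.4  -8.3 142.7] yrange [-15.4  42. ]
 z 0.175 0.195 71 [  9.9 -13.  185.8] yrange [-47.9  13.1]
```

The right stop is at about TCP y = -20.2, against +19.5 on the left, so the centre is near -0.3 mm and the play about ±0.09 rad. Now I'll press firmly and hold.

Emit:
servo_tool([
  {"x":-0.3,"y":-1,"z":0,"yaw":0},
  {"x":-0.5,"y":-1.8,"z":0,"yaw":0},
  {"x":-0.7,"y":-2.4,"z":0,"yaw":0},
  {"x":-0.7,"y":-2.4,"z":0,"yaw":0},
  {"x":-0.7,"y":-2.4,"z":0,"yaw":0},
  {"x":-0.7,"y":-2.4,"z":0,"yaw":0},
  {"x":-0.7,"y":-2.4,"z":0,"yaw":0},
])

```text
time: 10.15
ee_pos: [0.5952, 0.0691, 0.1982]
tcp_rot: [-180.0, 0.1, 163.2]
wrist_force: [1.4, 5.4, 2.1]
opening: 0.05
```

```bash
python3 -c "
from h import *
look('b4')"
```

```text
t 10.25 tcp [ -0.9 -23.8 198.1] F [[-0.2, 5.6, 2.1], [-1.1, 5.0, 2.3], [-1.6, 4.7, 2.9]] mean [-0.96  5.07  2.43]
 z 0.135 0.16 34 [  4.9  -8.6 145.8] yrange [-15.5  43.2]
 z 0.175 0.195 72 [ 10.3 -13.7 186.7] yrange [-27.9  10.8]
```

View pics/b4_c.png

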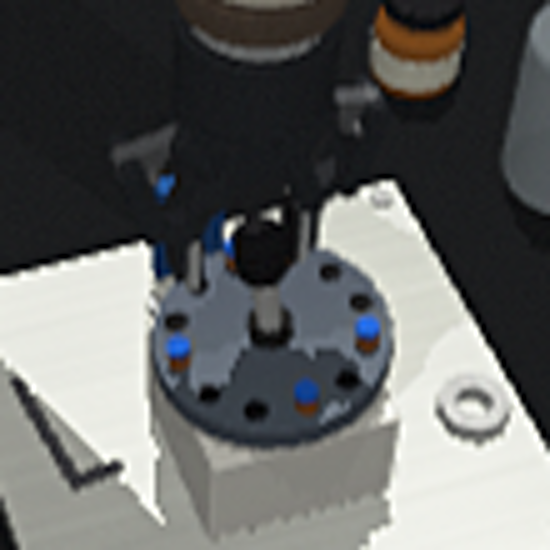

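Pressed right at about 5 N and held, with the disc tilted right. Now I'll bring it upright with the right finger, centre the fingers on the knob, and check.

Emit:
servo_tool([
  {"x":1.0,"y":3.5,"z":0,"yaw":0},
  {"x":2.5,"y":8.5,"z":0,"yaw":0},
  {"x":4,"y":13.5,"z":0,"yaw":0},
  {"x":5.5,"y":18.5,"z":0,"yaw":0},
  {"x":7,"y":23,"z":0,"yaw":0},
  {"x":8,"y":26.5,"z":0,"yaw":0},
  {"x":9,"y":30,"z":0,"yaw":0},
  {"x":9.6,"y":32,"z":0,"yaw":0},
  {"x":9.9,"y":33,"z":0,"yaw":0},
  {"x":9.9,"y":33,"z":0,"yaw":0},
  {"x":8.4,"y":28,"z":0,"yaw":0},
  {"x":6.7,"y":22.5,"z":0,"yaw":0},
])

```text
time: 11.75
ee_pos: [0.6017, 0.0912, 0.1981]
tcp_rot: [-180.0, 0.1, 163.2]
wrist_force: [-0.1, -0.1, -1.3]
opening: 0.0498
```

Emit:
servo_tool([
  {"x":0,"y":0,"z":15,"yaw":0},
  {"x":0,"y":0,"z":40,"yaw":0},
  {"x":0,"y":0,"z":65,"yaw":0},
  {"x":0,"y":0,"z":90,"yaw":0},
  {"x":0,"y":0,"z":105,"yaw":0},
  {"x":0,"y":0,"z":105,"yaw":0},
])

```text
time: 12.5
ee_pos: [0.6021, 0.0912, 0.3053]
tcp_rot: [179.9, 0.2, 163.2]
wrist_force: [0.4, -0.1, -0.2]
opening: 0.0503
```

```bash
cat >> h.py <<'E'
def wlook(tag):
    o=get_obs(); p,d=snap('wrist',tag)
    P=jig(wcloud(d,o['ee_pos'],o['tcp_rot'])); Z=P[...,2]; r=np.hypot(P[...,0],P[...,1])
    for n,a,b,R in(('knob',.19,.21,.04),('disc',.105,.125,.08)):
        m=(Z>a)&(Z<b)&(r<R)&(d>0)
        if m.any(): print(n,m.sum(),cv2.minEnclosingCircle((P[m][:,:2]*1000).astype(np.float32)))
        if n=='disc' and m.any():
            A=np.c_[P[m][:,:2],np.ones(m.sum())]; c=np.linalg.lstsq(A,P[m][:,2],rcond=None)[0]; print(' disc plane slopes x,y',c.round(4))
    h=cv2.cvtColor(p,cv2.COLOR_RGB2HSV)
    m=(h[...,0]>95)&(h[...,0]<130)&(h[...,1]>120)&(Z>.093)&(Z<.106)&(P[...,0]<-.09)&(abs(P[...,1])<.04)
    if m.any(): print('tab top',m.sum(),(P[m].mean(0)*1000).round(1),'xr',(np.percentile(P[m][:,0],[2,98])*1000).round(1))
    print('t',o['time'],'tcp jig',(jig(o['ee_pos'])*1000).round(1),'F',np.round(o['wrist_force'],2))
E
python3 -c "
from h import *
wlook('w4')"
```

```text
knob 806 ((-2.2010674476623535, -2.062653064727783), 13.838345527648926)
disc 8028 ((-1.9236328601837158, -2.287874937057495), 64.91163635253906)
 disc plane slopes x,y [ 0.0026 -0.0012  0.1153]
tab top 433 [-135.7   -1.9   98.9] xr [-140.6 -130.9]
t 12.5 tcp jig [ -0.7  -0.7 305.3] F [ 0.4  -0.14 -0.23]
```

View pics/w4.png

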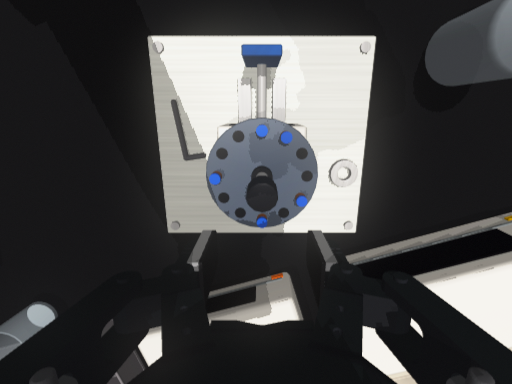

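The knob and disc are concentric and the disc is level to 0.001, so it's upright. The tab is still out at jig x ≈ -141, y ≈ -2. Next I'll close the fingers, move behind the tab and descend.

Emit:
servo_tool([
  {"x":-20,"y":6,"z":0,"yaw":0},
  {"x":-50,"y":15,"z":0,"yaw":0},
  {"x":-85,"y":25,"z":0,"yaw":0},
  {"x":-120,"y":35,"z":0,"yaw":0},
  {"x":-150,"y":44,"z":0,"yaw":0},
  {"x":-168,"y":49,"z":-20,"yaw":0},
  {"x":-168,"y":49,"z":-60,"yaw":0},
  {"x":-168,"y":49,"z":-105,"yaw":0},
  {"x":-168,"y":49,"z":-150,"yaw":0},
  {"x":-168,"y":49,"z":-185,"yaw":0},
  {"x":-168,"y":49,"z":-205,"yaw":0},
  {"x":-168,"y":49,"z":-210,"yaw":0},
], grip=0)

```text
time: 14.05
ee_pos: [0.4328, 0.1398, 0.0922]
tcp_rot: [-179.9, 0.0, 163.2]
wrist_force: [-0.3, 0.1, 1.3]
opening: 0.0001
```

```bash
python3 -c "
from h import *
wlook('w5');look('c1')
a=cv2.imread('pics/c1_s.png')[80:230,220:370]; cv2.imwrite('pics/c1_d.png',cv2.resize(a,None,fx=4,fy=4,interpolation=cv2.INTER_CUBIC))
"
```

```text
tab top 13 [-142.7   -4.5   93.6] xr [-143.3 -142.1]
t 14.05 tcp jig [-176.8   -2.9   92.2] F [-0.27  0.07  1.31]
t 14.2 tcp [-175.7   -2.2   94.4] F [[0.7, -1.3, -0.4], [0.3, 0.5, 0.3], [0.1, -0.2, 0.6]] mean [ 0.36 -0.31  0.16]
 z 0.135 0.16 30 [  4.1  -3.7 148.4] yrange [-9.2  3.6]
 z 0.175 0.195 51 [ 10.1  -5.  184.5] yrange [-14.6   7.6]
```

View pics/c1_d.png

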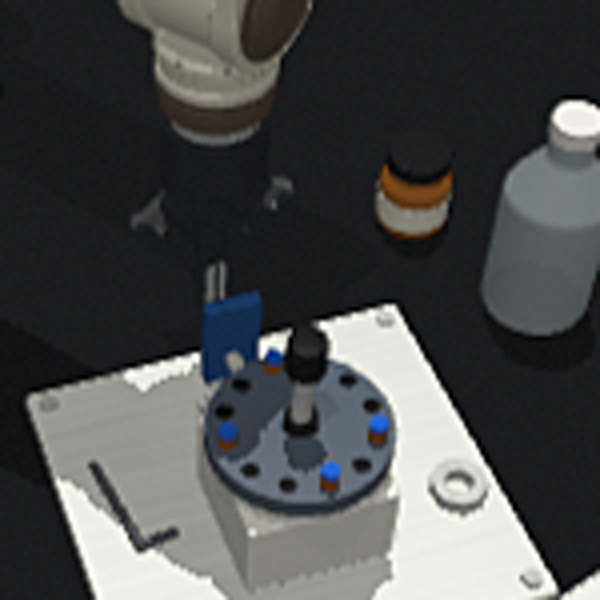

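View pics/c1_t.png

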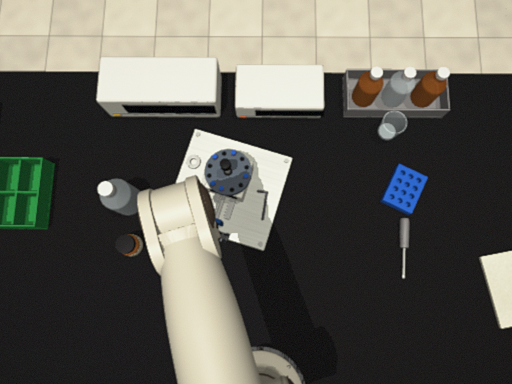

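The closed fingers stand behind the tab, level with its upper half. I'll approach to just before contact, then push slowly.

Emit:
servo_tool([
  {"x":4,"y":-1.2,"z":0,"yaw":0},
  {"x":9,"y":-2.7,"z":0,"yaw":0},
  {"x":14,"y":-4.2,"z":0,"yaw":0},
  {"x":17,"y":-5.1,"z":0,"yaw":0},
  {"x":19,"y":-5.7,"z":0,"yaw":0},
  {"x":20,"y":-6,"z":0,"yaw":0},
  {"x":21,"y":-6.3,"z":0,"yaw":0},
  {"x":22,"y":-6.6,"z":0,"yaw":0},
])

```text
time: 15.2
ee_pos: [0.4557, 0.1337, 0.0944]
tcp_rot: [180.0, 0.1, 163.2]
wrist_force: [-5.1, 0.6, 4.1]
opening: 0.0
```

Emit:
servo_tool([
  {"x":1,"y":-0.3,"z":0,"yaw":0},
  {"x":2,"y":-0.6,"z":0,"yaw":0},
  {"x":3,"y":-0.9,"z":0,"yaw":0},
  {"x":4,"y":-1.2,"z":0,"yaw":0},
])

```text
time: 15.7
ee_pos: [0.4589, 0.1327, 0.0944]
tcp_rot: [179.9, 0.0, 163.3]
wrist_force: [-6.0, 0.6, 4.4]
opening: -0.0002
```

```bash
cat >> h.py <<'E'
def tlook(tag):
    F=[];
    for i in range(3):
        o=get_obs(); F.append(jig(np.array(o['wrist_force'])+O)); p,d=camera('scene')
    cv2.imwrite('pics/%s_s.png'%tag,p[:,:,::-1]); P=jig(cloud('scene',d)); h=cv2.cvtColor(p,cv2.COLOR_RGB2HSV)
    m=(h[...,0]>95)&(h[...,0]<130)&(h[...,1]>120)&(P[...,2]>.06)&(P[...,2]<.095)&(P[...,0]<-.08)&(P[...,0]>-.16)&(abs(P[...,1])<.04)
    print('t',o['time'],'tcp',(jig(np.array(o['ee_pos']))*1000).round(1),'F',np.round(F,1)[:,0].tolist(),np.mean(F,0).round(2),'tab front x',(np.median(P[m][:,0])*1000).round(1) if m.any() else None,m.sum())
E
python3 -c "
from h import *
tlook('d1')"
```

```text
t 15.8 tcp [-149.6   -2.1   94.4] F [-6.0, -5.9, -4.9] [-5.59 -0.51  3.33] tab front x -126.7 115
```

Sliding force is about 6 N. I'll continue in short pushes.

Emit:
servo_tool([
  {"x":1,"y":-0.3,"z":0,"yaw":0},
  {"x":2,"y":-0.6,"z":0,"yaw":0},
  {"x":3,"y":-0.9,"z":0,"yaw":0},
  {"x":4,"y":-1.2,"z":0,"yaw":0},
])

```text
time: 16.35
ee_pos: [0.4622, 0.1317, 0.0945]
tcp_rot: [179.9, -0.1, 163.3]
wrist_force: [-5.9, 1.2, 3.2]
opening: 0.0002
```

Emit:
servo_tool([
  {"x":1,"y":-0.3,"z":0,"yaw":0},
  {"x":2,"y":-0.6,"z":0,"yaw":0},
  {"x":2,"y":-0.6,"z":0,"yaw":0},
])

```text
time: 16.73
ee_pos: [0.4635, 0.1313, 0.0945]
tcp_rot: [179.9, -0.2, 163.3]
wrist_force: [-5.6, 1.8, 2.9]
opening: 0.0003
```

```bash
python3 -c "
from h import *
tlook('d2')"
```

```text
t 16.825 tcp [-144.9   -2.1   94.5] F [-5.9, -5.4, -4.8] [-5.36  0.34  2.93] tab front x -122.0 113
```

Emit:
servo_tool([
  {"x":1,"y":-0.3,"z":0,"yaw":0},
  {"x":2,"y":-0.6,"z":0,"yaw":0},
  {"x":3,"y":-0.9,"z":0,"yaw":0},
])

```text
time: 17.25
ee_pos: [0.4657, 0.1306, 0.0945]
tcp_rot: [179.9, -0.3, 163.3]
wrist_force: [-5.7, 1.4, 3.0]
opening: -0.0003
```

Emit:
servo_tool([
  {"x":1,"y":-0.3,"z":0,"yaw":0},
  {"x":2,"y":-0.6,"z":0,"yaw":0},
  {"x":2,"y":-0.6,"z":0,"yaw":0},
])

```text
time: 17.62
ee_pos: [0.467, 0.1302, 0.0945]
tcp_rot: [179.9, -0.4, 163.3]
wrist_force: [-5.8, 1.5, 3.0]
opening: 0.0001
```

```bash
python3 -c "
from h import *
tlook('d3')"
```

```text
t 17.725 tcp [-141.3   -2.2   94.5] F [-6.0, -5.9, -5.3] [-5.71  0.44  2.99] tab front x -118.4 112
```

About 12 mm in, so I'll be more careful from here.

Emit:
servo_tool([
  {"x":1,"y":-0.3,"z":0,"yaw":0},
  {"x":2,"y":-0.6,"z":0,"yaw":0},
  {"x":2.7,"y":-0.8,"z":0,"yaw":0},
])

```text
time: 18.15
ee_pos: [0.4689, 0.1297, 0.0945]
tcp_rot: [179.9, -0.5, 163.4]
wrist_force: [-5.1, 0.9, 3.2]
opening: 0.0001
```

Emit:
servo_tool([
  {"x":1,"y":-0.3,"z":0,"yaw":0},
  {"x":2,"y":-0.6,"z":0,"yaw":0},
  {"x":2.7,"y":-0.8,"z":0,"yaw":0},
])

```text
time: 18.52
ee_pos: [0.4708, 0.1291, 0.0945]
tcp_rot: [179.9, -0.6, 163.4]
wrist_force: [-5.6, 1.4, 3.8]
opening: -0.0002
```

```bash
python3 -c "
from h import *
tlook('d4')"
```

```text
t 18.625 tcp [-137.3   -2.2   94.5] F [-5.7, -5.3, -5.8] [-5.58 -0.17  3.15] tab front x -114.3 116
```

Emit:
servo_tool([
  {"x":1,"y":-0.3,"z":0,"yaw":0},
  {"x":2,"y":-0.6,"z":0,"yaw":0},
  {"x":2.7,"y":-0.8,"z":0,"yaw":0},
])

```text
time: 19.05
ee_pos: [0.4727, 0.1285, 0.0945]
tcp_rot: [179.9, -0.7, 163.4]
wrist_force: [-5.3, 1.1, 3.4]
opening: -0.0003
```

Emit:
servo_tool([
  {"x":1,"y":-0.3,"z":0,"yaw":0},
  {"x":2,"y":-0.6,"z":0,"yaw":0},
  {"x":2.7,"y":-0.8,"z":0,"yaw":0},
])

```text
time: 19.42
ee_pos: [0.4738, 0.1282, 0.0945]
tcp_rot: [179.9, -0.9, 163.5]
wrist_force: [-12.6, 3.5, 7.0]
opening: -0.0001
```

```bash
python3 -c "
from h import *
tlook('d5')"
```

```text
t 19.525 tcp [-134.2   -2.2   94.5] F [-13.1, -10.5, -11.0] [-11.52  -0.02   6.31] tab front x -111.2 111
```

The push rose sharply to 11–12.5 N in total, 5.5–7 N above sliding, which is within the snug window. I'll stop here, back off and rise.

Emit:
servo_tool([
  {"x":-2,"y":0.6,"z":0,"yaw":0},
  {"x":-7,"y":2.1,"z":0,"yaw":0},
  {"x":-14,"y":4.2,"z":0,"yaw":0},
  {"x":-20,"y":6,"z":5,"yaw":0},
  {"x":-20,"y":6,"z":40,"yaw":0},
  {"x":-20,"y":6,"z":85,"yaw":0},
  {"x":-20,"y":6,"z":130,"yaw":0},
  {"x":-20,"y":6,"z":175,"yaw":0},
  {"x":-20,"y":6,"z":205,"yaw":0},
  {"x":-20,"y":6,"z":210,"yaw":0},
])

```text
time: 20.82
ee_pos: [0.4541, 0.1344, 0.3069]
tcp_rot: [179.8, -0.7, 163.5]
wrist_force: [0.2, 0.5, -0.4]
opening: 0.0002
```

Emit:
servo_tool([
  {"x":15,"y":-4,"z":0,"yaw":0},
  {"x":45,"y":-13,"z":0,"yaw":0},
  {"x":80,"y":-23,"z":0,"yaw":0},
  {"x":110,"y":-32,"z":0,"yaw":0},
  {"x":135,"y":-39,"z":0,"yaw":0},
  {"x":147,"y":-42.5,"z":0,"yaw":0},
  {"x":147,"y":-42.5,"z":0,"yaw":0},
  {"x":147,"y":-42.5,"z":0,"yaw":0},
], grip=50)

```text
time: 21.82
ee_pos: [0.6005, 0.092, 0.3069]
tcp_rot: [179.8, -0.7, 163.5]
wrist_force: [0.3, 0.1, -0.3]
opening: 0.0501
```

```bash
python3 -c "
from h import *
wlook('w6'); o=get_obs(); print((jig(o['ee_pos'])*1000).round(1),o['tcp_rot'])"
```

```text
knob 794 ((-2.1256136894226074, -2.111635208129883), 13.861045837402344)
disc 7907 ((-1.9506378173828125, -2.1439766883850098), 64.81901550292969)
 disc plane slopes x,y [ 0.0017 -0.0002  0.1153]
tab top 355 [-117.2   -1.3   98.9] xr [-121.6 -112.4]
t 21.825 tcp jig [-2.400e+00 -3.000e-01  3.069e+02] F [ 0.28  0.06 -0.33]
[-2.500e+00 -2.000e-01  3.072e+02] [179.81348816  -0.66606536 163.49434837]
```

View pics/w6.png

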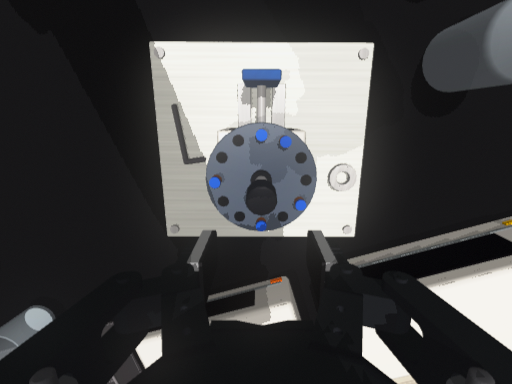

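The tab is 18.5 mm in at (262,75), and the carousel is upright. I'll descend around the knob again.

Emit:
servo_tool([
  {"x":0,"y":0,"z":-15,"yaw":0},
  {"x":0,"y":0,"z":-40,"yaw":0},
  {"x":0,"y":0,"z":-65,"yaw":0},
  {"x":0,"y":0,"z":-90,"yaw":0},
  {"x":0,"y":0,"z":-104,"yaw":0},
  {"x":0,"y":0,"z":-109,"yaw":0},
  {"x":0,"y":0,"z":-109,"yaw":0},
  {"x":0,"y":0,"z":-109,"yaw":0},
])

```text
time: 22.88
ee_pos: [0.6008, 0.0922, 0.1992]
tcp_rot: [179.8, -0.6, 163.5]
wrist_force: [-0.3, -0.3, 0.9]
opening: 0.0497
```

Emit:
servo_tool([
  {"x":1,"y":3,"z":0,"yaw":0},
  {"x":2,"y":6,"z":0,"yaw":0},
  {"x":2.7,"y":9,"z":0,"yaw":0},
  {"x":3,"y":10,"z":0,"yaw":0},
  {"x":3.3,"y":11,"z":0,"yaw":0},
  {"x":3.5,"y":11.6,"z":0,"yaw":0},
  {"x":3.5,"y":11.6,"z":0,"yaw":0},
])

```text
time: 23.75
ee_pos: [0.6042, 0.1036, 0.1993]
tcp_rot: [179.8, -0.6, 163.5]
wrist_force: [-0.5, -2.2, 1.6]
opening: 0.0498
```

```bash
python3 -c "
from h import *
look('e1')"
```

```text
t 23.85 tcp [ -2.2  11.9 199.3] F [[0.1, -2.3, 1.6], [-0.9, -1.3, 1.4], [-1.6, -1.8, 1.2]] mean [-0.78 -1.78  1.41]
 z 0.135 0.16 32 [  4.4  -3.8 147.6] yrange [-8.4  4. ]
 z 0.175 0.195 76 [  9.3  -2.7 187.3] yrange [-27.1  47.3]
```

The force builds right from centre (1.8 N at 1.3 mm), so it no longer leans freely. I'll press to about 5 N and hold.

Emit:
servo_tool([
  {"x":0.3,"y":1,"z":0,"yaw":0},
  {"x":0.6,"y":2,"z":0,"yaw":0},
  {"x":0.8,"y":2.7,"z":0,"yaw":0},
  {"x":0.8,"y":2.7,"z":0,"yaw":0},
  {"x":0.8,"y":2.7,"z":0,"yaw":0},
  {"x":0.8,"y":2.7,"z":0,"yaw":0},
  {"x":0.8,"y":2.7,"z":0,"yaw":0},
  {"x":0.8,"y":2.7,"z":0,"yaw":0},
])

```text
time: 24.85
ee_pos: [0.605, 0.1062, 0.1995]
tcp_rot: [179.8, -0.6, 163.5]
wrist_force: [-2.1, -4.8, 4.5]
opening: 0.0502
```

```bash
cat >> h.py <<'E'
def disc(d):
    P=jig(cloud('scene',d)); Z=P[...,2]; r=np.hypot(P[...,0],P[...,1])
    m=(Z>.100)&(Z<.135)&(r<.068)&(r>.012)&(d>0); X=P[m]
    for _ in range(8):
        c=np.linalg.lstsq(np.c_[X[:,:2],np.ones(len(X))],X[:,2],rcond=None)[0]
        e=P[m]@np.array([-c[0],-c[1],1])-c[2]; X=P[m][abs(e)<.0035]
    print(' disc plane slope x,y,h',c.round(4),len(X))
E
python3 -c "
from h import *
look('e2')
for t in('a1','a4','b4','e1','e2'): print(t); disc(np.load('pics/%s_s.npz'%t)['d'])"
```

```text
t 24.95 tcp [ -2.1  14.6 199.5] F [[-0.6, -5.2, 4.5], [-0.0, -5.2, 4.7], [-0.9, -4.8, 5.1]] mean [-0.51 -5.04  4.77]
 z 0.135 0.16 28 [  4.2  -2.5 147.6] yrange [-6.9  4.8]
 z 0.175 0.195 77 [  8.7  -1.8 187.6] yrange [-22.6  46.9]
a1
 disc plane slope x,y,h [-0.0014 -0.0405  0.1158] 1134
a4
 disc plane slope x,y,h [-0.0051 -0.0953  0.1158] 1118
b4
 disc plane slope x,y,h [-0.0027  0.0975  0.1163] 1146
e1
 disc plane slope x,y,h [-0.002  -0.0012  0.1159] 1147
e2
 disc plane slope x,y,h [ 0.0003 -0.0052  0.1158] 1154
```

View pics/e2_c.png

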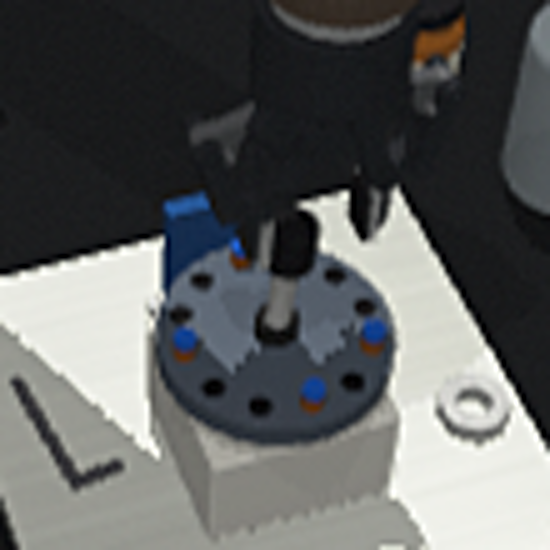

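Under 5 N the disc's lean measures only 0.005 rad, against ±0.096 when worn. Now the same to the right.

Emit:
servo_tool([
  {"x":-0.8,"y":-2.7,"z":0,"yaw":0},
  {"x":-2,"y":-7,"z":0,"yaw":0},
  {"x":-3.6,"y":-12,"z":0,"yaw":0},
  {"x":-5.1,"y":-17,"z":0,"yaw":0},
  {"x":-6.3,"y":-21,"z":0,"yaw":0},
  {"x":-7,"y":-23.5,"z":0,"yaw":0},
  {"x":-7.5,"y":-25,"z":0,"yaw":0},
  {"x":-7.8,"y":-26,"z":0,"yaw":0},
  {"x":-7.8,"y":-26,"z":0,"yaw":0},
])

```text
time: 26.08
ee_pos: [0.5973, 0.0803, 0.1996]
tcp_rot: [179.8, -0.6, 163.5]
wrist_force: [1.0, 0.1, 0.3]
opening: 0.0499
```

```bash
python3 -c "
from h import *
look('f1')"
```

```text
t 26.175 tcp [ -2.1 -12.4 199.6] F [[0.9, 0.4, 0.3], [0.1, 1.1, 2.0], [0.9, 0.4, 0.1]] mean [0.63 0.67 0.8 ]
 z 0.135 0.16 29 [  4.6  -4.8 149.1] yrange [-9.3  3.5]
 z 0.175 0.195 76 [  8.9  -7.2 186.7] yrange [-47.8  21.9]
```

Contact is made. I'll press about 3.3 mm further and hold.

Emit:
servo_tool([
  {"x":-0.3,"y":-1,"z":0,"yaw":0},
  {"x":-0.6,"y":-2,"z":0,"yaw":0},
  {"x":-0.9,"y":-3,"z":0,"yaw":0},
  {"x":-1,"y":-3.3,"z":0,"yaw":0},
  {"x":-1,"y":-3.3,"z":0,"yaw":0},
  {"x":-1,"y":-3.3,"z":0,"yaw":0},
  {"x":-1,"y":-3.3,"z":0,"yaw":0},
  {"x":-1,"y":-3.3,"z":0,"yaw":0},
  {"x":-1,"y":-3.3,"z":0,"yaw":0},
])

```text
time: 27.3
ee_pos: [0.5964, 0.0771, 0.1997]
tcp_rot: [179.8, -0.6, 163.5]
wrist_force: [1.8, 4.6, 5.1]
opening: 0.0499
```

```bash
python3 -c "
from h import *
look('f2')
for t in('f1','f2'): print(t); disc(np.load('pics/%s_s.npz'%t)['d'])"
```

```text
t 27.4 tcp [ -2.1 -15.8 199.7] F [[0.3, 5.0, 5.1], [-1.2, 5.7, 5.2], [-0.9, 5.8, 4.0]] mean [-0.56  5.49  4.77]
 z 0.135 0.16 29 [  4.6  -5.7 147.4] yrange [-10.3   1.2]
 z 0.175 0.195 74 [  9.1  -8.3 186.2] yrange [-48.4  16. ]
f1
 disc plane slope x,y,h [-0.0016  0.0024  0.1159] 1133
f2
 disc plane slope x,y,h [-0.0036  0.0084  0.1158] 1120
```

View pics/f2_c.png

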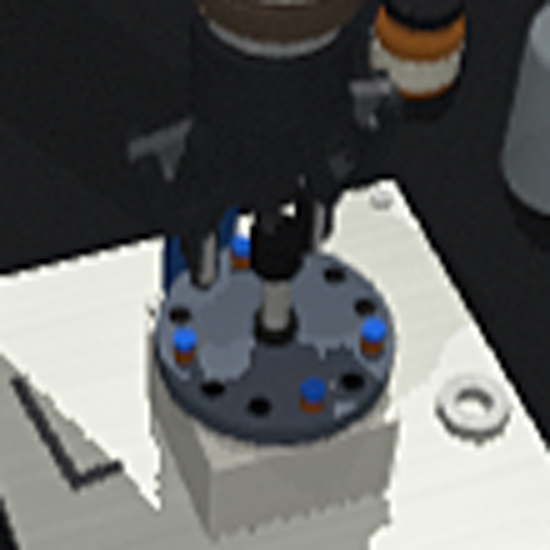

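The lean is -0.008 rad under 5.5 N to the right and has been held. Now I'll release, centre and rise clear.

Emit:
servo_tool([
  {"x":1,"y":3.3,"z":0,"yaw":0},
  {"x":2,"y":7,"z":0,"yaw":0},
  {"x":3.3,"y":11,"z":0,"yaw":0},
  {"x":4.4,"y":14.8,"z":0,"yaw":0},
  {"x":4.4,"y":14.8,"z":0,"yaw":0},
  {"x":4.4,"y":14.8,"z":12,"yaw":0},
  {"x":4.4,"y":14.8,"z":35,"yaw":0},
  {"x":4.4,"y":14.8,"z":65,"yaw":0},
  {"x":4.4,"y":14.8,"z":90,"yaw":0},
  {"x":4.4,"y":14.8,"z":105,"yaw":0},
  {"x":4.4,"y":14.8,"z":105,"yaw":0},
  {"x":4.4,"y":14.8,"z":105,"yaw":0},
])

```text
time: 28.9
ee_pos: [0.6008, 0.0919, 0.3043]
tcp_rot: [179.8, -0.6, 163.5]
wrist_force: [-1.0, -0.1, -0.5]
opening: 0.0499
```

```bash
python3 -c "
from h import *
wlook('w7'); snap('scene','g_s'); snap('top','g_t'); disc(np.load('pics/g_s.npz')['d'])
o=get_obs(); print(o['time'],o['ee_pos'],o['wrist_force'],np.abs(o['qd']).max())"
```

```text
knob 812 ((-1.9789700508117676, -2.183006525039673), 13.951250076293945)
disc 8012 ((-2.0841281414031982, -2.187350034713745), 64.85186767578125)
 disc plane slopes x,y [0.002  0.0006 0.1152]
tab top 354 [-117.1   -1.2   98.9] xr [-121.5 -112.3]
t 28.9 tcp jig [ -2.1  -0.4 304.3] F [-1.01 -0.12 -0.53]
 disc plane slope x,y,h [1.000e-04 1.800e-03 1.158e-01] 1154
29.05 [0.60058758 0.09188244 0.30398351] [-0.13095485 -0.03481431 -0.33929644] 0.08489063991380402
```

View pics/w7.png

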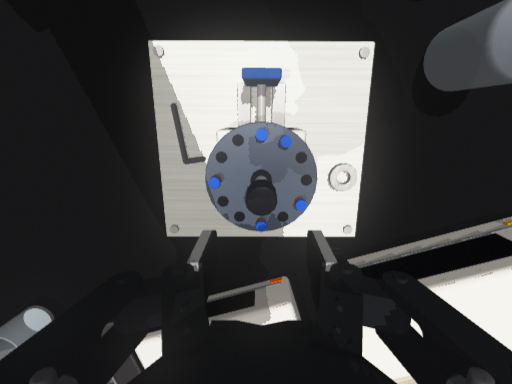

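View pics/g_s.png

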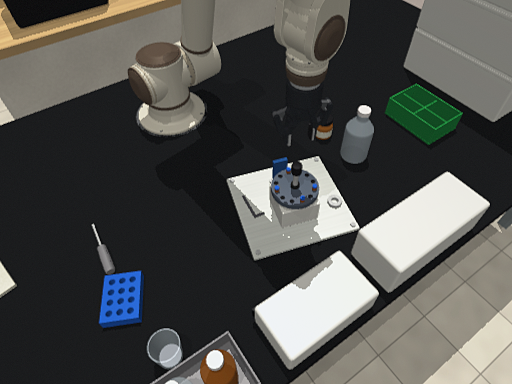

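The wrist view shows the knob (262,195) over the disc centre with the disc level, and the tab in at (262,75). In the scene view the other things on the bench are where they were and the gripper is clear above the knob.

```bash
python3 -c "
from h import *
print(job_done(), get_obs()['time'])"
```

```text
the job is handed in; nothing more can be done
the job is handed in; nothing more can be done
```

The job is done and handed in at about 29 s of the 72 s allowed; the hand-in gives no verdict.

- **Play before:** I rocked the knob left and right to its stops at about 5 N each way and held it there for over half a second. The disc leaned about 0.095 rad to each side.
- **Take-up:** With the carousel set upright, I pushed the blue tab in about 18.5 mm. It slid at 5.6 N and came up snug at 11–13 N in total, 5.5–7.5 N above sliding. It stayed there when released.
- **Play after:** I pressed again at 5.0 N left and 5.5 N right. The disc leaned only 0.005 and 0.008 rad, inside the 0.02 limit.
- **Last check:** The carousel was upright within 0.002 rad, with the knob centred over the disc. The gripper was clear, contact force was near zero, and nothing else on the bench looked moved.

Three things were less than clean:
- **Refused move:** My first move call was refused for incomplete rows. Nothing moved.
- **Post bend:** I estimated it at 0.04–0.06 rad from force and travel, not directly. The pads also dragged on the knob with 2–5 N vertically while pressing.
- **Tool tilt:** The tool had tilted 0.9° by the end of pushing the tab, with no visible effect.

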